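Pack chassis channels interlocked in the tray

TASK

Pack the full-size steel channels interlocked in the red tray. Lay the one that lies open side up on the mat, still open side up, on the tray's empty black pad, alongside the channel already there. Then lay the one that lies open side down lengthwise over the two, still open side down, so that it bridges the gap between them with one flange down in each trough; keep all three parallel, with their ends about level, and leave the first channel on its pad.

Things in the scene. Friction and masses are not known exactly. Their poses are not given: they have to be found in the camera images.
- tray: Red tray fixed on the green mat, 190 (x) x 250 (y) mm, rim 8 mm high. Two black rubber pads, 130 (x) x 70 (y) mm, are centred at its x = 0, y = +47 mm (a channel lies there) and y = -47 mm (empty); pad tops 7 mm above its origin. Origin: centre of its underside, 2 mm above the table (mat thickness). x runs along the packed channels, y across, z up.
- tray_channel: The channel already packed: steel channel of U section, 120 mm long, 64 mm wide over its two flanges, 24 mm high, walls 2.5 mm, 0.25 kg. Lies loose, open side up, on the tray's +y pad. Origin: centre of its underside (flat web); x along its length, y across the flanges, z up. When both lower channels are centred on their pads the gap between them is 30 mm.
- trough_channel: The channel for the empty pad, same size as tray_channel. Lies open side up on the mat right of the tray (-y), turned up to 0.5 rad; may have changed places with cap_channel. Origin: centre of its underside (flat web); x along its length, y across the flanges (grip over these, 64 mm), z up. A 45 mm long offcut of this section lies about: not that one.
- cap_channel: The channel to lie over the two: same size, inside width 59 mm, lies open side down on the mat right of the tray, turned up to 0.5 rad. Origin: centre, level with its flange edges, 24 mm below its flat top; x along its length, y across the flanges, z up. Seated, its origin is 9.5 mm above the tray's origin. A narrow channel (34 mm wide) lies about: not that one.
Mind the look-alikes: they are no part of the job. Leave any yellow look-alike of the trough_channel alone.

How it is judged:
On the way, in this order (a step that is already met when the one before it is completed fails the run):
1. the open-up channel lies on the empty pad, let go, before the open-down channel is laid (x of trough_channel in the frame of tray between -0.022 and 0.022 m and y of trough_channel in the frame of tray between -0.06 and -0.034 m and z of trough_channel in the frame of tray between 0.004 and 0.011 m and angle between trough_channel's own z axis and vertical below 0.08 rad and angle between the x axis of trough_channel and the x axis of tray, either way round below 0.18 rad and contact force between trough_channel and the fingers below 0.1 N and linear speed of trough_channel below 0.02 m/s), for 0.2 s.
2. the open-down channel interlocks with both lower channels (x of cap_channel in the frame of tray between -0.025 and 0.025 m and y of cap_channel in the frame of tray between -0.02 and 0.02 m and z of cap_channel in the frame of tray between 0.005 and 0.0145 m and angle between cap_channel's own z axis and vertical below 0.08 rad and angle between the x axis of cap_channel and the x axis of tray, either way round below 0.18 rad), for 0.2 s.
At the end, for the whole second after the job is handed in: All at rest, flat, along the tray within 10 deg. Open-up channels on their pads, within 22 mm lengthwise and 13 mm (first one: 15 mm) sideways of the pad centres; open-down one within 25 mm lengthwise, 20 mm sideways of the tray centre, flanges down on both webs (within 5 mm) (all of step 2 and x of tray_channel in the frame of tray between -0.022 and 0.022 m and y of tray_channel in the frame of tray between 0.032 and 0.062 m and z of tray_channel in the frame of tray between 0.004 and 0.011 m and angle between each of tray_channel, trough_channel's own z axis and vertical below 0.08 rad and angle between the x axis of each of tray_channel, trough_channel and the x axis of tray, either way round below 0.18 rad and x of trough_channel in the frame of tray between -0.022 and 0.022 m and y of trough_channel in the frame of tray between -0.06 and -0.034 m and z of trough_channel in the frame of tray between 0.004 and 0.011 m and linear speed of each of tray_channel, trough_channel, cap_channel below 0.02 m/s); the robot touches nothing.
It also fails if it takes over 45 s, if anything falls off the work surface, if the arm or the gripper's body presses on something with over 40 N, if the wrist force passes 120 N, or if a joint passes its speed limit or range.

ROBOT

A 6-joint arm with a two-finger parallel gripper is mounted at the origin on the work surface. World frame = base frame: x ahead of the robot, y to its left, z up, the work surface at z = 0. Lengths are in m, angles in rad, forces in N, time in s.
With the tool pointing down it reaches from about 0.425 to 0.95 m from the base axis. Payload 3.5 kg.
Tool frame: the origin (TCP) lies between the finger pads; the fingertips stand 17 mm ahead of it and the grasp point (between the pads) lies 2 mm behind it; z points along the fingers, y is the direction in which the jaws open and shut (so a half turn about z gives the same grasp; the last joint's range is limited). The gripper opens to 85 mm and grips with 20 to 120 N. Pads are 22 mm wide; open, the fingers measure 114 mm over their backs; the gripper's body (76 mm by 85 mm) begins 54 mm behind the grasp point. The pads swing forward as they close: fully open they stand 13 mm farther back than shut.
Start: joints at [-1.43, 0.286, 1.577, -0, 1.279, -0.15], TCP at [0.194, -0.647, 0.248] pointing down, gripper open.
Joint ranges: [-2.77, 2.77], [-0.9, 2.22], [0.21, 2.48], [-1.53, 4.67], [0.24, 2.81], [-2.84, 2.84]. Speed limits (rad/s): [2.79, 2.79, 3.14, 3.14, 3.14, 3.14].

INTERFACE

Orientations are given as a unit quaternion [x, y, z, w].
In Python, from plant import ctrl gives the robot as it stands.
- The arm moves only by the tool carry_out, never from a script. Its argument "commands" is a list of rows, each an object with "delta_pos": the shift along the tool's x, y, z in m, a list of three; "delta_rot": the turn, a rotation vector about the tool's x, y, z in rad, a list of three; "claw": the opening in per cent of the stroke, from 0 (shut) to 100 (fully open). A call has 1 to 8 rows; each row is the pose to reach, as a shift and turn from the pose measured when the call began, along the tool's axes at that moment; what a row does not reach only later rows make up. A row lasts 1/12 s, in which the tool goes at most 41.7 mm and 7.16 degrees, less where a joint would pass 70% of its speed; a pose out of reach is approached as far as the arm can. A call with a gripper value outside its range is refused whole. The fingers move at their own pace and stop on an object; "force" is the grip in N (left out, the last holds). Time passes only in rows, so rows that repeat a pose let the fingers close. It gives the time, the measured TCP pose, the force and the opening at its end, in the units of the state.
- ctrl.get_state(): the state, without advancing time (a new reading comes with each control period).
- ctrl.read_camera(name): name is "side" or "top" or "wrist"; returns (picture, depth): 420x560x3 uint8, red, green, blue; 420x560 float32, m along the optical axis (not along the pixel's ray), 0 where there is no reading.
- ctrl.camera_info(name): a dict with "fx", "fy", "cx", "cy" (pixels), "k1" (the pictures are not rectified: a ray, as slopes to the right and down, at radius r is drawn at 1 + k1 r^2 times it, then the intrinsics apply), "rvec" (rotation vector, rad) and "tvec" (3), from world to camera coordinates, as OpenCV has them; the wrist camera has in their place "mount" (4x4, takes a point from camera to tool coordinates, whose origin is the TCP and whose axes are the flange's). Camera axes: x right, y down, z forward; pixel columns grow to the right and rows downward; lengths in m; the calibration is good to about 2 mm. A picture is of the moment at which its call begins: read the wrist's pose just before it. camera_info takes no time and is no camera call.
- ctrl.sign_off(): hands the job in, once; it reports no verdict.
The state is a dict: "time": time; "qpos": joint angles; "dq": joint speeds; "joint_efforts": joint torques, N m; "eef_pos": TCP position; "tcp_rot": TCP orientation; "contact_force": force on the tool from outside, world axes, zero at the start; "wrist_torque": the same for the moment, N m; "opening": opening from 0.0 (shut) to 1.0 (fully open).
Only numpy, scipy, OpenCV 4.12 (cv2) and the standard library are available. Lean on these libraries where they do the work, as an engineer would, in place of code of your own. Each camera call takes 0.05 s, during which the arm holds its last target.

## Working session

There is one attempt and no reset: what is moved stays moved. The work goes in short steps, Python scripts to look and compute and a tool call to move; the robot and the scene stay as the last step left them, time stands still between calls to the robot, and variables do not carry over. Pictures are saved under pics/ and viewed, and the job is handed in when it is done.

Besides the shell and the picture viewer there is one more tool, called after "Emit:" as name([rows], argument=value, ...), one row to a line, values as JSON. carry_out: Moves the arm, as the interface text tells. Its arguments: {"type":"object","properties":{"commands":{"type":"array"},"force":{"type":"number"}},"required":["commands"]}

```bash
ls; mkdir -p pics
python3 - <<'E'
from plant import ctrl
import cv2,numpy as np
for n in ("top","side","wrist"):
    s=ctrl.get_state()
    im,d=ctrl.read_camera(n); np.savez(f"{n}0.npz",im=im,d=d)
    cv2.imwrite(f"pics/{n}0.png",im[:,:,::-1]); print(n,ctrl.camera_info(n))
print(s)
E
```

```text
pics
top {'fx': 449.89102327028615, 'fy': 449.89102327028615, 'cx': 279.4857110350179, 'cy': 213.1838646350183, 'k1': 0.027703070223746847, 'rvec': array([ 2.19128574, -2.17192531,  0.07037919]), 'tvec': array([-0.01501534,  0.42282086,  1.13141559])}
side {'fx': 460.4676779370302, 'fy': 460.4676779370302, 'cx': 279.93701658831503, 'cy': 210.29906176526987, 'k1': -0.1559337973836068, 'rvec': array([ 0.89402026, -2.33545308,  1.27629095]), 'tvec': array([0.29406952, 0.2038519 , 0.87867521])}
wrist {'fx': 317.74409390556957, 'fy': 317.74409390556957, 'cx': 285.7049978005785, 'cy': 206.74237883937525, 'k1': 0.001631606143969248, 'mount': array([[-8.16942182e-04, -9.64682228e-01, -2.63415133e-01,
         6.67335184e-02],
       [ 9.99999489e-01, -6.31404951e-04, -7.89007936e-04,
        -2.87536156e-04],
       [ 5.94820314e-04, -2.63415643e-01,  9.64682251e-01,
        -1.26219484e-01],
       [ 0.00000000e+00,  0.00000000e+00,  0.00000000e+00,
         1.00000000e+00]])}
{'time': 0.1, 'qpos': array([-1.42996946e+00,  2.87065852e-01,  1.57799339e+00, -2.58761794e-05,
        1.27859029e+00, -1.50014051e-01]), 'dq': array([-0.00094733, -0.00164396, -0.00228511, -0.00010475,  0.00021192,
        0.00025162]), 'joint_efforts': array([ 9.29089001e-04, -4.07293832e+01, -2.93698955e+01, -1.30033768e-04,
        3.41380794e-03,  9.26115035e-06]), 'eef_pos': array([ 0.19349852, -0.64610645,  0.24711309]), 'tcp_rot': array([ 9.89444000e-01,  1.44912088e-01, -7.66145762e-06, -1.02848814e-03]), 'contact_force': array([-0.21380737,  0.99519236,  0.37581239]), 'wrist_torque': array([-0.01939346, -0.00116526,  0.03130056]), 'opening': 1.0026801980113222}
```

View pics/top0.png

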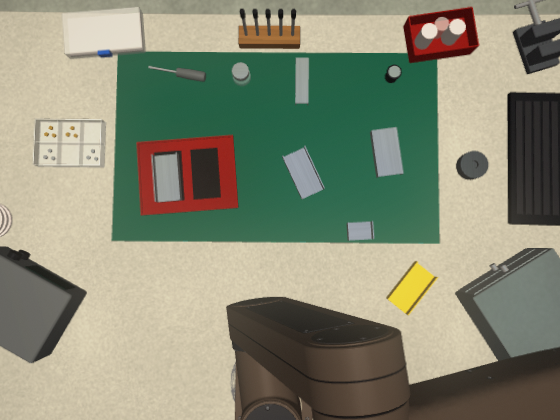

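View pics/side0.png

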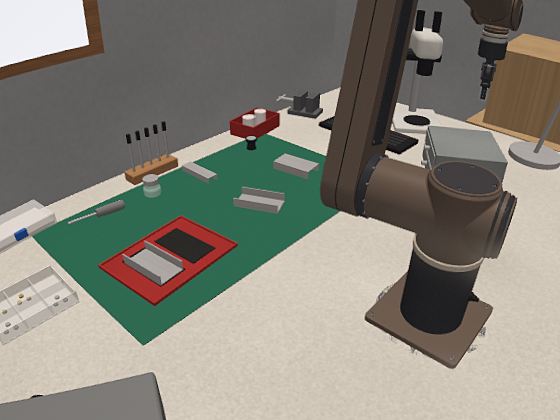

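View pics/wrist0.png

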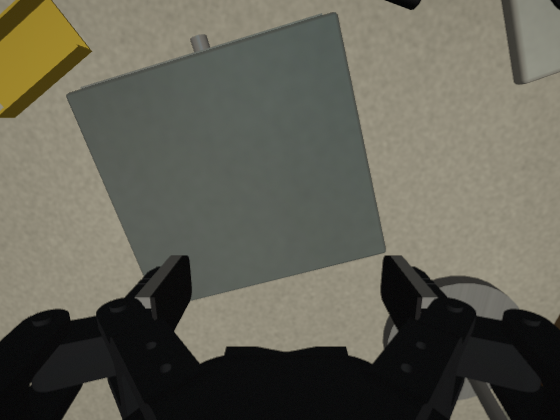

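Top view: tray (188,175). Candidates are (303,172), (388,152), the narrow channel (302,80), the offcut (360,231) and a yellow one (411,287). In the side view, (260,200) shows raised flanges (open up) and (296,165) a flat top. I'll check the two candidates in an enlarged crop and with depth.

```bash
cat > h.py <<'E'
import numpy as np,cv2
from scipy.spatial.transform import Rotation as R
from plant import ctrl
def T_wc(name,st=None):
    ci=ctrl.camera_info(name)
    if name=="wrist":
        T=np.eye(4);T[:3,:3]=R.from_quat(st["tcp_rot"]).as_matrix();T[:3,3]=st["eef_pos"]
        return T@np.array(ci["mount"])
    T=np.eye(4);T[:3,:3]=cv2.Rodrigues(np.array(ci["rvec"]))[0];T[:3,3]=ci["tvec"]
    return np.linalg.inv(T)
def rays(name,uv):
    ci=ctrl.camera_info(name);K=np.array([[ci["fx"],0,ci["cx"]],[0,ci["fy"],ci["cy"]],[0,0,1]])
    return cv2.undistortPoints(np.asarray(uv,float).reshape(-1,1,2),K,np.array([ci["k1"],0,0,0,0])).reshape(-1,2)
def onplane(name,uv,z,st=None):
    T=T_wc(name,st);r=rays(name,uv);d=np.c_[r,np.ones(len(r))]@T[:3,:3].T
    return T[:3,3]+d*((z-T[2,3])/d[:,2])[:,None]
def cloud(name,d,st=None):
    v,u=np.mgrid[0:420,0:560];r=rays(name,np.stack([u,v],-1).reshape(-1,2))
    z=d.reshape(-1,1);P=np.c_[r*z,z];T=T_wc(name,st)
    return (P@T[:3,:3].T+T[:3,3]).reshape(420,560,3)
def proj(name,P,st=None):
    ci=ctrl.camera_info(name);K=np.array([[ci["fx"],0,ci["cx"]],[0,ci["fy"],ci["cy"]],[0,0,1]])
    M=np.linalg.inv(T_wc(name,st))
    return cv2.projectPoints(np.asarray(P,float).reshape(-1,1,3),cv2.Rodrigues(M[:3,:3])[0],M[:3,3],K,np.array([ci["k1"],0,0,0,0]))[0].reshape(-1,2)
E
python3 - <<'E'
from h import *
a=np.load("top0.npz");im=a["im"];C=cloud("top",a["d"])
crop=im[60:250,125:415];cv2.imwrite("pics/topcrop.png",cv2.resize(crop,None,fx=2.7,fy=2.7,interpolation=cv2.INTER_CUBIC)[:,:,::-1])
b=np.load("side0.npz")["im"][130:310,90:340];cv2.imwrite("pics/sidecrop.png",cv2.resize(b,None,fx=3,fy=3,interpolation=cv2.INTER_CUBIC)[:,:,::-1])
for n,(u,v) in dict(A=(303,172),B=(388,152),tray=(188,175),N=(302,80),off=(360,231)).items():
    print(n,C[v,u].round(4), "mat",C[200,270].round(4))
E
```

```text
A [ 0.5306 -0.0709  0.0071] mat [0.4579 0.0137 0.0008]
B [ 0.5808 -0.286   0.0237] mat [0.4579 0.0137 0.0008]
tray [0.5212 0.2271 0.0016] mat [0.4579 0.0137 0.0008]
N [ 0.7677 -0.0663  0.0215] mat [0.4579 0.0137 0.0008]
off [ 0.3798 -0.2177  0.0045] mat [0.4579 0.0137 0.0008]
```

Run:
```python
from h import *
a=np.load("top0.npz");im=a["im"].astype(int);C=cloud("top",a["d"])
g=(im.max(2)-im.min(2)<35)&(im.sum(2)>300)
for n,(x0,x1,y0,y1) in dict(A=(275,332,140,205),B=(365,410,120,185),T=(148,188,145,208)).items():
    m=np.zeros(g.shape,np.uint8);m[y0:y1,x0:x1]=g[y0:y1,x0:x1]
    k,l,s,c=cv2.connectedComponentsWithStats(m);i=1+s[1:,4].argmax();p=np.argwhere(l==i)[:,::-1]
    z=C[p[:,1],p[:,0],2];print(n,len(p),np.percentile(z,[5,25,50,75,95]).round(4))
    # plan rect at the top plane
    q=cv2.boxPoints(cv2.minAreaRect(p.astype(np.float32)));print(q.round(1).tolist())
    zz=.026 if n!="T" else .033
    P=onplane("top",q,zz);print(P.round(4).tolist(),P.mean(0).round(4),[np.linalg.norm(P[i]-P[i-1]).round(4) for i in range(4)])
r=(im[:,:,0]>120)&(im[:,:,1]<60)&(im[:,:,2]<60);m=np.zeros(r.shape,np.uint8);m[120:230,120:250]=r[120:230,120:250]
p=np.argwhere(m)[:,::-1].astype(np.float32);q=cv2.boxPoints(cv2.minAreaRect(p));P=onplane("top",q,.010);print(q,P.round(4),P.mean(0))
print([np.linalg.norm(P[i]-P[i-1]).round(4) for i in range(4)])
```

```text
A 1160 [-0.0001  0.0023  0.0039  0.0057  0.025 ]
[[281.70001220703125, 156.10000610351562], [304.79998779296875, 145.5], [324.5, 188.10000610351562], [301.3999938964844, 198.8000030517578]]
[[0.5678, -0.0156, 0.026], [0.5958, -0.0744, 0.026], [0.4867, -0.1248, 0.026], [0.459, -0.0664, 0.026]] [ 0.5273 -0.0703  0.026 ] [np.float64(0.12), np.float64(0.0651), np.float64(0.1201), np.float64(0.0646)]
B 1230 [0.0207 0.0234 0.0249 0.0264 0.0285]
[[370.79998779296875, 129.6999969482422], [396.6000061035156, 126.0999984741211], [403.29998779296875, 173.0], [377.5, 176.60000610351562]]
[[0.6374, -0.2422, 0.026], [0.6472, -0.3076, 0.026], [0.5269, -0.3236, 0.026], [0.517, -0.2586, 0.026]] [ 0.5821 -0.283   0.026 ] [np.float64(0.1215), np.float64(0.0661), np.float64(0.1214), np.float64(0.0657)]
T 1061 [0.0071 0.0093 0.0107 0.0125 0.0293]
[[153.60000610351562, 154.6999969482422], [176.3000030517578, 153.0], [179.89999389648438, 199.89999389648438], [157.1999969482422, 201.6999969482422]]
[[0.5672, 0.3085, 0.033], [0.5722, 0.2512, 0.033], [0.4529, 0.2392, 0.033], [0.448, 0.2961, 0.033]] [0.5101 0.2737 0.033 ] [np.float64(0.1198), np.float64(0.0575), np.float64(0.1199), np.float64(0.0571)]
[[135.619   141.89412]
 [232.30443 134.67879]
 [237.71315 207.15575]
 [141.02773 214.37108]] [[0.6049 0.3624 0.01  ]
 [0.6262 0.1129 0.01  ]
 [0.4379 0.096  0.01  ]
 [0.4172 0.3429 0.01  ]] [0.52152528 0.22854339 0.01      ]
[np.float64(0.1887), np.float64(0.2505), np.float64(0.1891), np.float64(0.2478)]
```

View pics/topcrop.png

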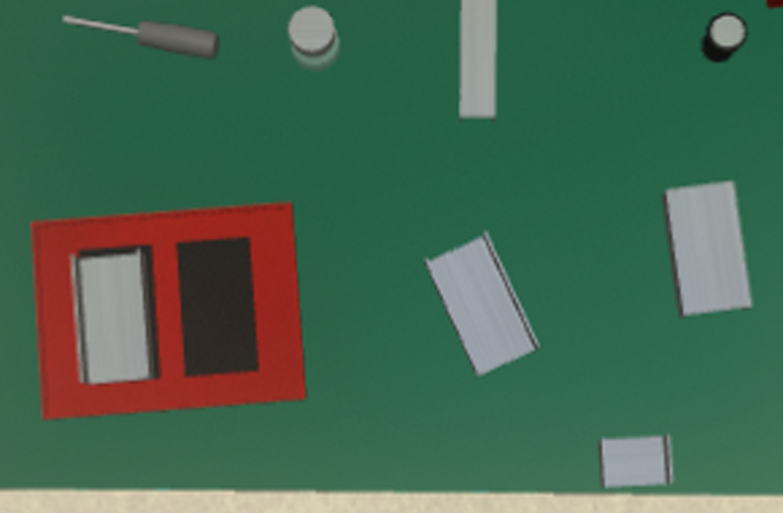

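View pics/sidecrop.png

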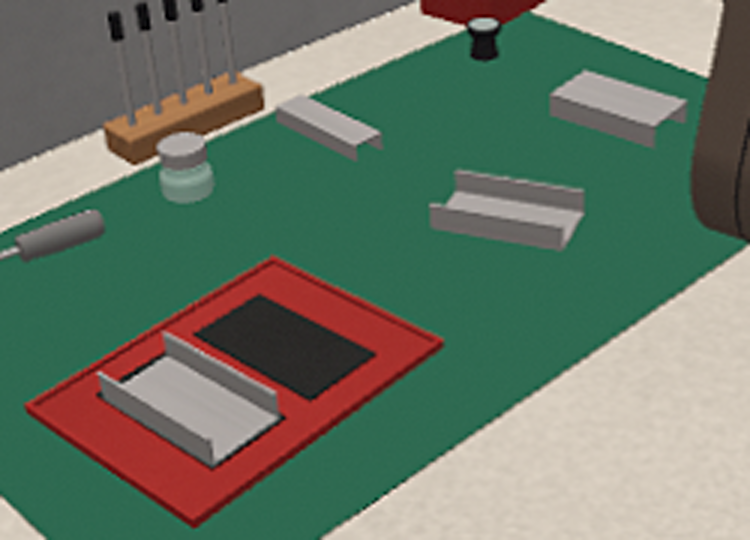

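Crop confirms it. The full-size channel with raised flanges at top-crop (482,305), depth 4 mm inside, is the trough_channel. The full-size flat-topped one at (708,248), depth 25 mm, is the cap_channel. The 34 mm one, the 45 mm offcut (635,460) and the yellow one are not involved. Next I'll move over the trough for a wrist look.

```bash
cat >> h.py <<'E'
def delta(pos,yaw,st=None):
    st=st or ctrl.get_state();Rm=R.from_quat(st["tcp_rot"])
    tgt=R.from_matrix(np.array([[np.cos(yaw),np.sin(yaw),0],[np.sin(yaw),-np.cos(yaw),0],[0,0,-1]]))
    dp=Rm.inv().apply(np.array(pos)-st["eef_pos"]);dr=(Rm.inv()*tgt).as_rotvec()
    print("t",round(st["time"],2),"pos",st["eef_pos"].round(4),"q",st["qpos"].round(2),"op",round(st["opening"],3))
    print("dp",dp.round(4),"dr",dr.round(4));return dp,dr
E
python3 -c "
from h import *
delta((.527,-.07,.2),.437)"
```

```text
t 0.15 pos [ 0.1935 -0.6462  0.2473] q [-1.43  0.29  1.58 -0.    1.28 -0.15] op 0.998
dp [ 0.4847 -0.4563  0.0482] dr [-0.0018 -0.0004 -0.1462]
```

Emit:
carry_out([
  {"delta_pos": [0.485,-0.456,0.0],"delta_rot": [0,0,-0.146],"claw": 100},
  {"delta_pos": [0.485,-0.456,0.0],"delta_rot": [0,0,-0.146],"claw": 100},
  {"delta_pos": [0.485,-0.456,0.0],"delta_rot": [0,0,-0.146],"claw": 100},
  {"delta_pos": [0.485,-0.456,0.0],"delta_rot": [0,0,-0.146],"claw": 100},
  {"delta_pos": [0.485,-0.456,0.0],"delta_rot": [0,0,-0.146],"claw": 100},
  {"delta_pos": [0.485,-0.456,0.0],"delta_rot": [0,0,-0.146],"claw": 100},
  {"delta_pos": [0.485,-0.456,0.0],"delta_rot": [0,0,-0.146],"claw": 100},
  {"delta_pos": [0.485,-0.456,0.0],"delta_rot": [0,0,-0.146],"claw": 100},
])

```text
time: 0.82
eef_pos: [0.3611, -0.3562, 0.248]
tcp_rot: [0.976, 0.216, 0.0, -0.001]
contact_force: [0.0, -1.8, 0.2]
opening: 0.996
```

```bash
python3 -c "
from h import *
delta((.527,-.07,.2),.437)"
```

```text
t 0.82 pos [ 0.3611 -0.3562  0.248 ] q [-0.98 -0.09  1.98  0.    1.25  0.15] op 0.996
dp [ 0.2713 -0.1891  0.0486] dr [-0.002  -0.0006 -0.0007]
```

Emit:
carry_out([
  {"delta_pos": [0.271,-0.189,0.048],"delta_rot": [0,0,0],"claw": 100},
  {"delta_pos": [0.271,-0.189,0.048],"delta_rot": [0,0,0],"claw": 100},
  {"delta_pos": [0.271,-0.189,0.048],"delta_rot": [0,0,0],"claw": 100},
  {"delta_pos": [0.271,-0.189,0.048],"delta_rot": [0,0,0],"claw": 100},
  {"delta_pos": [0.271,-0.189,0.048],"delta_rot": [0,0,0],"claw": 100},
  {"delta_pos": [0.271,-0.189,0.048],"delta_rot": [0,0,0],"claw": 100},
  {"delta_pos": [0.271,-0.189,0.048],"delta_rot": [0,0,0],"claw": 100},
  {"delta_pos": [0.271,-0.189,0.048],"delta_rot": [0,0,0],"claw": 100},
])

```text
time: 1.48
eef_pos: [0.526, -0.0703, 0.2006]
tcp_rot: [0.976, 0.216, 0.0, -0.001]
contact_force: [0.1, -0.2, 0.1]
opening: 1.0
```

Emit:
carry_out([
  {"delta_pos": [0,0,0],"delta_rot": [0,0,0],"claw": 100},
  {"delta_pos": [0,0,0],"delta_rot": [0,0,0],"claw": 100},
])

```text
time: 1.65
eef_pos: [0.526, -0.0681, 0.1996]
tcp_rot: [0.976, 0.219, -0.001, -0.001]
contact_force: [0.5, -0.3, 0.5]
opening: 0.996
```

```bash
cat > snap.py <<'E'
import sys
from h import *
n,tag=sys.argv[1:3]
st=ctrl.get_state();im,d=ctrl.read_camera(n)
np.savez(f"{tag}.npz",im=im,d=d,pos=st["eef_pos"],q=st["tcp_rot"])
cv2.imwrite(f"pics/{tag}.png",im[:,:,::-1]);print(st["time"],st["eef_pos"],st["opening"],st["contact_force"])
E
python3 snap.py wrist w1; python3 -c "
from h import *
delta((.527,-.07,.2),.437)"
```

```text
1.65 [ 0.52604643 -0.06806167  0.19963478] 0.99554115142476 [ 0.49088346 -0.29111496  0.49556057]
t 1.7 pos [ 0.5258 -0.0696  0.2   ] q [-0.32  0.01  1.97  0.    1.16  0.81] op 1.004
dp [ 0.0009  0.0009 -0.    ] dr [-0.0024  0.0007  0.0018]
```

View pics/w1.png

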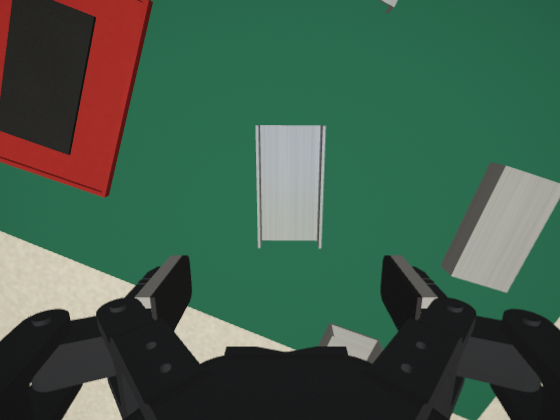

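The trough channel stands upright in the view. Its flange top edges are near columns 258 and 323, rows 125 to 247. I'll enlarge to measure.

Run:
```python
from h import *
a=np.load("w1.npz");c=a["im"][110:260,230:350];cv2.imwrite("pics/w1c.png",cv2.resize(c,None,fx=4,fy=4,interpolation=cv2.INTER_CUBIC)[:,:,::-1])
```

```text
(no output)
```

View pics/w1c.png

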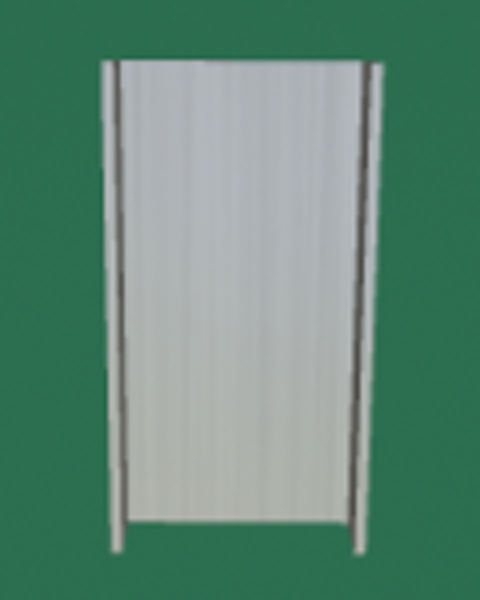

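Run:
```python
from h import *
a=np.load("w1.npz");st=dict(eef_pos=a["pos"],tcp_rot=a["q"])
q=np.array([[101,61],[384,63],[365,553],[112,552]])/4.+[230,110]-.375
P=onplane("wrist",q,.026,st);print(P.round(4),P.mean(0).round(4),[np.linalg.norm(P[i]-P[i-1]).round(4) for i in range(4)])
v=P[0]+P[1]-P[2]-P[3];yaw=np.arctan2(v[1],v[0]);print("yaw",yaw)
C=cloud("wrist",a["d"],st);print(C[180,290],C[100,300])
# finger tips depth
P2=C.copy();m=(a["d"]>0)
print(a["d"][265,180],a["d"][265,395],C[265,180],C[265,395])
delta((P.mean(0)[0],P.mean(0)[1],.06),yaw)
```

```text
[[ 0.57   -0.0151  0.026 ]
 [ 0.5971 -0.0737  0.026 ]
 [ 0.4879 -0.1243  0.026 ]
 [ 0.4608 -0.0662  0.026 ]] [ 0.529  -0.0698  0.026 ] [np.float64(0.1206), np.float64(0.0647), np.float64(0.1203), np.float64(0.0641)]
yaw 0.43555071025640324
[ 0.53389122 -0.06800632  0.00351168] [ 0.60863224 -0.04322306  0.00141778]
0.1284332 0.1256783 [ 0.51696775 -0.0247402   0.20830817] [ 0.55469038 -0.10197298  0.21050505]
t 1.7 pos [ 0.5258 -0.0696  0.2   ] q [-0.32  0.01  1.97  0.    1.16  0.81] op 1.004
dp [0.0029 0.0019 0.14  ] dr [-0.0024  0.0007  0.0032]
```

Emit:
carry_out([
  {"delta_pos": [0.003,0.001,0.04],"delta_rot": [0,0,0.003],"claw": 100},
  {"delta_pos": [0.003,0.001,0.08],"delta_rot": [0,0,0.003],"claw": 100},
  {"delta_pos": [0.003,0.001,0.12],"delta_rot": [0,0,0.003],"claw": 100},
  {"delta_pos": [0.003,0.001,0.15],"delta_rot": [0,0,0.003],"claw": 100},
  {"delta_pos": [0.003,0.001,0.168],"delta_rot": [0,0,0.003],"claw": 100},
  {"delta_pos": [0.003,0.001,0.178],"delta_rot": [0,0,0.003],"claw": 100},
  {"delta_pos": [0.003,0.001,0.178],"delta_rot": [0,0,0.003],"claw": 100},
])

```text
time: 2.28
eef_pos: [0.5267, -0.0698, 0.0199]
tcp_rot: [0.977, 0.215, -0.003, -0.002]
contact_force: [0.0, 1.1, 0.2]
opening: 0.995
```

Emit:
carry_out([
  {"delta_pos": [0,0,0],"delta_rot": [0,0,0],"claw": 60},
  {"delta_pos": [0,0,0],"delta_rot": [0,0,0],"claw": 60},
  {"delta_pos": [0,0,0],"delta_rot": [0,0,0],"claw": 60},
  {"delta_pos": [0,0,0],"delta_rot": [0,0,0],"claw": 60},
  {"delta_pos": [0,0,0],"delta_rot": [0,0,0],"claw": 60},
  {"delta_pos": [0,0,0],"delta_rot": [0,0,0],"claw": 60},
], force=50)

```text
time: 2.78
eef_pos: [0.528, -0.0706, 0.0218]
tcp_rot: [0.977, 0.215, -0.001, -0.001]
contact_force: [-1.3, -2.5, 6.7]
opening: 0.733
```

```bash
python3 snap.py wrist w2;python3 -c "
from h import *
delta((.529,-.07,.022),.4355)"
```

```text
2.7833 [ 0.52801696 -0.07064952  0.02177785] 0.7334370846789415 [-1.28506012 -2.52091809  6.74736706]
t 2.83 pos [ 0.528  -0.0707  0.0218] q [-0.32  0.29  2.05  0.    0.81  0.81] op 0.732
dp [ 0.0012 -0.0002 -0.0002] dr [-0.0027  0.0023 -0.0019]
```

View pics/w2.png

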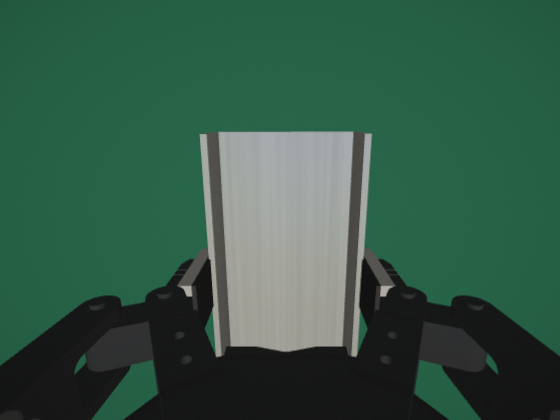

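The channel is gripped squarely between the pads, with the flanges at columns ~205 and ~368 and an opening of 62 mm. Lifting it and carrying it to above the pad.

Emit:
carry_out([
  {"delta_pos": [0,0,-0.03],"delta_rot": [0,0,0],"claw": 60},
  {"delta_pos": [0,0,-0.06],"delta_rot": [0,0,0],"claw": 60},
  {"delta_pos": [0,0,-0.09],"delta_rot": [0,0,0],"claw": 60},
  {"delta_pos": [0,0,-0.12],"delta_rot": [0,0,0],"claw": 60},
  {"delta_pos": [0,0,-0.12],"delta_rot": [0,0,0],"claw": 60},
])

```text
time: 3.25
eef_pos: [0.5321, -0.0716, 0.1483]
tcp_rot: [0.977, 0.215, 0.004, 0.002]
contact_force: [0.6, 0.1, -1.7]
opening: 0.735
```

```bash
python3 snap.py wrist w3;python3 -c "
from h import *
delta((.5257,.1817,.14),.09)"
```

```text
3.25 [ 0.53206804 -0.07163828  0.14831465] 0.7348162195613779 [ 0.6356512   0.08569006 -1.67315419]
t 3.3 pos [ 0.5306 -0.0712  0.1452] q [-0.32  0.09  2.01  0.    1.04  0.81] op 0.732
dp [ 0.1019 -0.2315  0.005 ] dr [ 0.0019 -0.004   0.344 ]
```

View pics/w3.png

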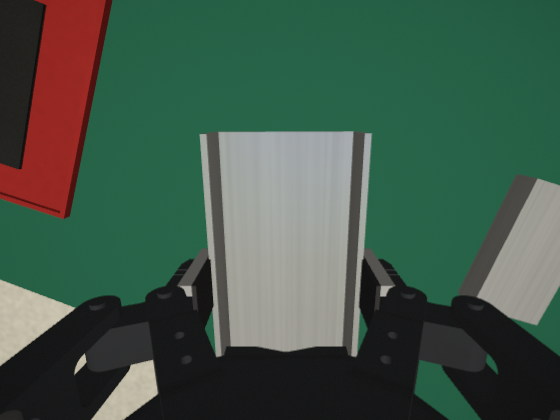

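Held unchanged. I'll stop beside the tray first for a clear view of it.

Emit:
carry_out([
  {"delta_pos": [0.05,-0.11,-0.055],"delta_rot": [0,0,0.344],"claw": 60},
  {"delta_pos": [0.05,-0.11,-0.055],"delta_rot": [0,0,0.344],"claw": 60},
  {"delta_pos": [0.05,-0.11,-0.055],"delta_rot": [0,0,0.344],"claw": 60},
  {"delta_pos": [0.05,-0.11,-0.055],"delta_rot": [0,0,0.344],"claw": 60},
  {"delta_pos": [0.05,-0.11,-0.055],"delta_rot": [0,0,0.344],"claw": 60},
  {"delta_pos": [0.05,-0.11,-0.055],"delta_rot": [0,0,0.344],"claw": 60},
])

```text
time: 3.8
eef_pos: [0.5283, 0.0502, 0.198]
tcp_rot: [0.999, 0.047, 0.001, 0.001]
contact_force: [-0.4, 0.0, -3.1]
opening: 0.732
```

```bash
python3 snap.py wrist w4;python3 -c "
from h import *
delta((.5257,.1817,.14),.09)"
```

```text
3.8 [0.52834093 0.05019532 0.19801847] 0.7323270779087613 [-0.36218511  0.02875221 -3.13038862]
t 3.85 pos [0.5282 0.0494 0.1976] q [-0.1   0.02  1.98 -0.    1.15  1.38] op 0.737
dp [ 0.0096 -0.132   0.0575] dr [ 0.0011 -0.0002  0.0014]
```

View pics/w4.png

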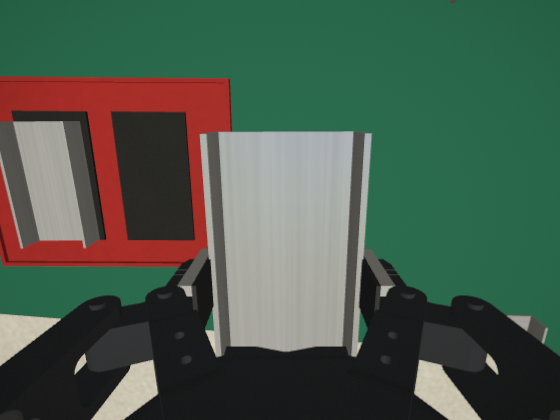

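The empty pad is at columns 112–195, rows 112–240, with the tray channel at columns 0–105. Enlarging for corners.

Run:
```python
from h import *
a=np.load("w4.npz");c=a["im"][90:260,0:210];cv2.imwrite("pics/w4c.png",cv2.resize(c,None,fx=3.5,fy=3.5,interpolation=cv2.INTER_CUBIC)[:,:,::-1])
```

```text
(no output)
```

View pics/w4c.png

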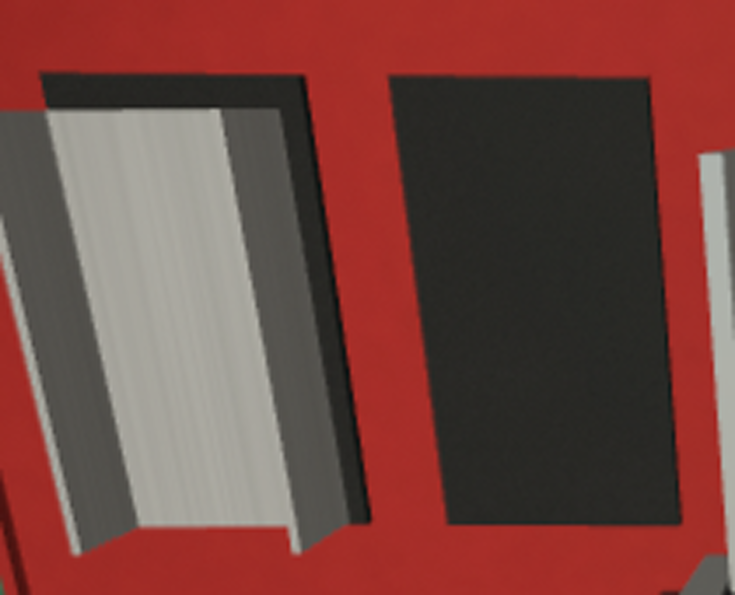

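Run:
```python
from h import *
a=np.load("w4.npz");st=dict(eef_pos=a["pos"],tcp_rot=a["q"])
f=lambda q:np.array(q)/3.5+[0,90]-.36
P=onplane("wrist",f([[389,75],[650,78],[681,524],[448,524]]),.009,st)
print(P.round(4),P.mean(0).round(4),[np.linalg.norm(P[i]-P[i-1]).round(4) for i in range(4)])
v=P[0]+P[1]-P[2]-P[3];w=P[0]+P[3]-P[1]-P[2];print("yaw",np.arctan2(v[1],v[0]),np.arctan2(-w[0],w[1]))
Q=onplane("wrist",f([[280,109],[348,524]]),.009,st);v=Q[0]-Q[1];yw=np.arctan2(v[1],v[0]);print(Q.round(4),np.linalg.norm(v),yw)
print("tray_ch",Q.mean(0)+.032*np.array([-np.sin(yw),np.cos(yw),0]))
R4=onplane("wrist",f([[40,72],[305,75],[371,524]]),.009,st);print("pad2",R4.round(4))
# held channel: front corners of top
im=a["im"]
T=T_wc("wrist",st)
for uv in ([201,133],[371,133],[221,356],[354,356]):
    r=rays("wrist",[uv])[0];print(uv,a["d"][uv[1]+1,uv[0]+(2 if uv[0]<280 else -2)], r)
```

```text
[[0.5876 0.2228 0.009 ]
 [0.5934 0.1523 0.009 ]
 [0.4647 0.1418 0.009 ]
 [0.4582 0.2118 0.009 ]] [0.526  0.1822 0.009 ] [np.float64(0.1299), np.float64(0.0707), np.float64(0.1292), np.float64(0.0703)]
yaw 0.08337819773283332 0.08680419115958457
[[0.5759 0.2529 0.009 ]
 [0.4555 0.2418 0.009 ]] 0.12093693231805507 0.09165063504834575
tray_ch [0.51274766 0.27920944 0.009     ]
pad2 [[0.5796 0.3167 0.009 ]
 [0.5855 0.2454 0.009 ]
 [0.4561 0.2349 0.009 ]]
[201, 133] 0.118473925 [-0.26652814 -0.23203376]
[371, 133] 0.11787108 [ 0.26838418 -0.23203338]
[221, 356] 0.07677634 [-0.20355173  0.46954096]
[354, 356] 0.077204354 [0.21484366 0.46953735]
```

Pad is 129.5 x 70.5 mm at (0.526, 0.182), yaw 0.085. The tray channel sits at about (-5, +51) mm in the tray frame. Moving to above the pad.

```bash
python3 -c "
from h import *
delta((.521,.1815,.08),.087)"
```

```text
t 3.85 pos [0.5282 0.0494 0.1976] q [-0.1   0.02  1.98 -0.    1.15  1.38] op 0.737
dp [ 0.0049 -0.1323  0.1175] dr [ 0.0011 -0.0002  0.0044]
```

Emit:
carry_out([
  {"delta_pos": [0.005,-0.035,0.02],"delta_rot": [0,0,0.004],"claw": 60},
  {"delta_pos": [0.005,-0.07,0.04],"delta_rot": [0,0,0.004],"claw": 60},
  {"delta_pos": [0.005,-0.105,0.06],"delta_rot": [0,0,0.004],"claw": 60},
  {"delta_pos": [0.005,-0.132,0.08],"delta_rot": [0,0,0.004],"claw": 60},
  {"delta_pos": [0.005,-0.132,0.1],"delta_rot": [0,0,0.004],"claw": 60},
  {"delta_pos": [0.005,-0.132,0.1175],"delta_rot": [0,0,0.004],"claw": 60},
  {"delta_pos": [0.005,-0.132,0.1175],"delta_rot": [0,0,0.004],"claw": 60},
  {"delta_pos": [0.005,-0.132,0.1175],"delta_rot": [0,0,0.004],"claw": 60},
])

```text
time: 4.52
eef_pos: [0.5195, 0.1798, 0.0773]
tcp_rot: [0.999, 0.043, -0.003, 0.001]
contact_force: [0.6, -0.3, -2.5]
opening: 0.732
```

```bash
python3 snap.py wrist w5;python3 -c "
from h import *
delta((.521,.1815,.029),.087)"
```

```text
4.5167 [0.51948278 0.17977427 0.07729453] 0.7324880467139606 [ 0.6244557  -0.30646998 -2.46133452]
t 4.57 pos [0.5209 0.18   0.0791] q [ 0.15  0.22  1.99 -0.    0.93  1.63] op 0.732
dp [ 0.0003 -0.0015  0.0501] dr [ 0.0014  0.0018 -0.0009]
```

View pics/w5.png

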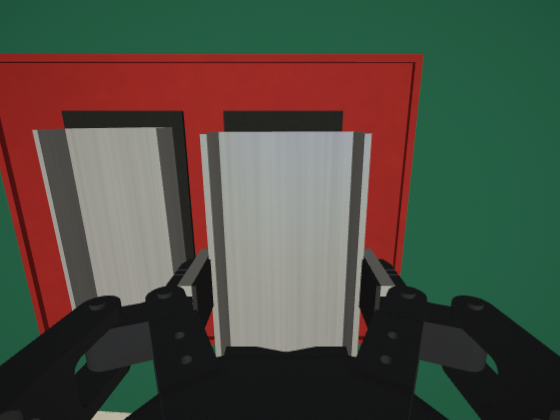

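Aligned over the pad, with its front edge at columns 224–342 against the channel's 201–371 (nearer the camera). Descending.

Emit:
carry_out([
  {"delta_pos": [0,-0.001,0.02],"delta_rot": [0,0,0],"claw": 60},
  {"delta_pos": [0,-0.001,0.035],"delta_rot": [0,0,0],"claw": 60},
  {"delta_pos": [0,-0.001,0.043],"delta_rot": [0,0,0],"claw": 60},
  {"delta_pos": [0,-0.001,0.047],"delta_rot": [0,0,0],"claw": 60},
  {"delta_pos": [0,-0.001,0.049],"delta_rot": [0,0,0],"claw": 60},
  {"delta_pos": [0,-0.001,0.049],"delta_rot": [0,0,0],"claw": 60},
])

```text
time: 5.07
eef_pos: [0.5214, 0.1807, 0.0307]
tcp_rot: [0.999, 0.043, -0.0, 0.001]
contact_force: [-0.1, -1.1, -1.7]
opening: 0.731
```

```bash
python3 snap.py wrist w6;python3 -c "
from h import *
delta((.521,.1815,.029),.087)"
```

```text
5.0667 [0.52139939 0.18071427 0.0307263 ] 0.7309660870444377 [-0.06678744 -1.12209491 -1.67858079]
t 5.12 pos [0.5216 0.1809 0.0311] q [ 0.15  0.3   2.   -0.    0.83  1.64] op 0.73
dp [-0.0005 -0.0007  0.0021] dr [ 0.0013  0.0002 -0.0012]
```

View pics/w6.png

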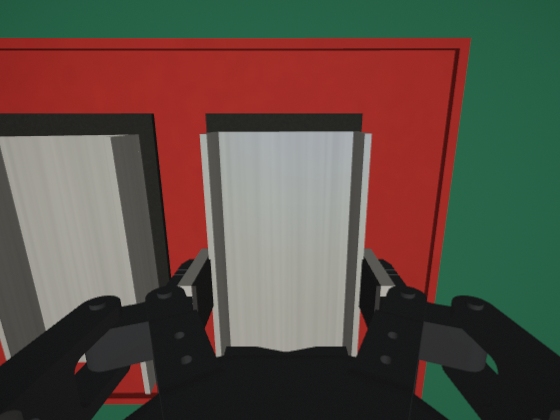

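Still about 2 mm above. Lowering 2.5 mm more; no contact yet.

Emit:
carry_out([
  {"delta_pos": [0,0,0.0015],"delta_rot": [0,0,0],"claw": 60},
  {"delta_pos": [0,0,0.0025],"delta_rot": [0,0,0],"claw": 60},
  {"delta_pos": [0,0,0.0025],"delta_rot": [0,0,0],"claw": 60},
  {"delta_pos": [0,0,0.0025],"delta_rot": [0,0,0],"claw": 60},
])

```text
time: 5.45
eef_pos: [0.522, 0.181, 0.029]
tcp_rot: [0.999, 0.043, 0.0, 0.001]
contact_force: [-0.7, 0.5, -1.9]
opening: 0.735
```

Emit:
carry_out([
  {"delta_pos": [0,0,0.001],"delta_rot": [0,0,0],"claw": 60},
  {"delta_pos": [0,0,0.001],"delta_rot": [0,0,0],"claw": 60},
  {"delta_pos": [0,0,0.001],"delta_rot": [0,0,0],"claw": 90},
  {"delta_pos": [0,0,0.001],"delta_rot": [0,0,0],"claw": 90},
  {"delta_pos": [0,0,0.001],"delta_rot": [0,0,0],"claw": 90},
  {"delta_pos": [0,0,0.001],"delta_rot": [0,0,0],"claw": 90},
])

```text
time: 5.95
eef_pos: [0.5223, 0.181, 0.0281]
tcp_rot: [0.999, 0.043, 0.001, 0.001]
contact_force: [-0.5, -0.5, -0.3]
opening: 0.897
```

Emit:
carry_out([
  {"delta_pos": [0,0,-0.02],"delta_rot": [0,0,0],"claw": 90},
  {"delta_pos": [0,0,-0.05],"delta_rot": [0,0,0],"claw": 90},
  {"delta_pos": [0,0,-0.09],"delta_rot": [0,0,0],"claw": 90},
  {"delta_pos": [0,0,-0.13],"delta_rot": [0,0,0],"claw": 100},
  {"delta_pos": [0,0,-0.17],"delta_rot": [0,0,0],"claw": 100},
  {"delta_pos": [0,0,-0.17],"delta_rot": [0,0,0],"claw": 100},
])

```text
time: 6.45
eef_pos: [0.5271, 0.1822, 0.2085]
tcp_rot: [0.999, 0.043, 0.01, -0.0]
contact_force: [1.3, 0.6, 0.8]
opening: 0.998
```

```bash
python3 snap.py wrist w7;python3 - <<'E'
from h import *
delta((.582,-.283,.2),.135)
a=np.load("w7.npz");c=a["im"][90:260,110:360];cv2.imwrite("pics/w7c.png",cv2.resize(c,None,fx=3.2,fy=3.2,interpolation=cv2.INTER_CUBIC)[:,:,::-1])
E
```

```text
6.45 [0.52708721 0.18215113 0.20847891] 0.9981232498963245 [1.26082802 0.58118717 0.83519248]
t 6.5 pos [0.5255 0.1818 0.2046] q [ 0.15  0.06  1.92 -0.    1.15  1.64] op 1.002
dp [0.0163 0.468  0.0049] dr [ 0.0007 -0.0142 -0.049 ]
```

View pics/w7.png

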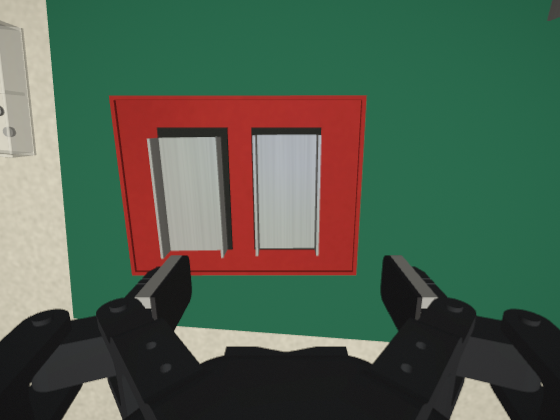

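View pics/w7c.png

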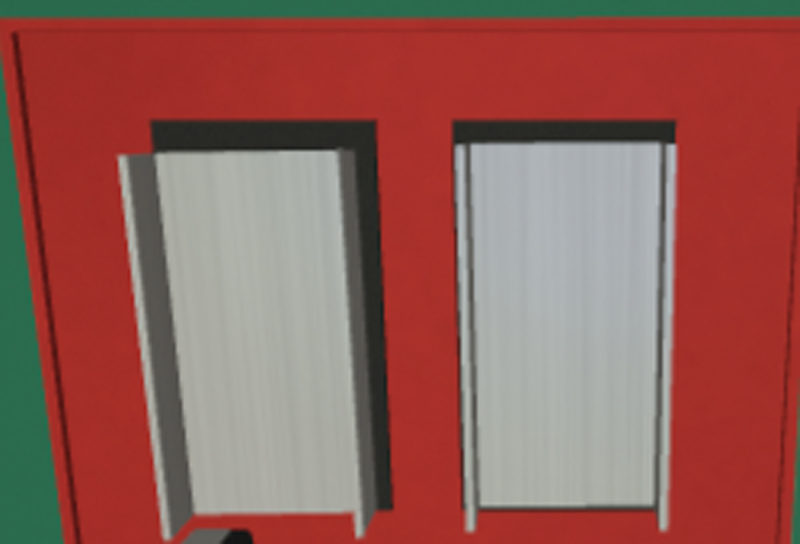

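The trough channel lies centred on its pad at about (-3, -47) mm, with the crop's pad rim showing evenly. The tray channel is unmoved. On to the cap.

Emit:
carry_out([
  {"delta_pos": [0.016,0.468,0.0],"delta_rot": [0,0,-0.049],"claw": 100},
  {"delta_pos": [0.016,0.468,0.0],"delta_rot": [0,0,-0.049],"claw": 100},
  {"delta_pos": [0.016,0.468,0.0],"delta_rot": [0,0,-0.049],"claw": 100},
  {"delta_pos": [0.016,0.468,0.0],"delta_rot": [0,0,-0.049],"claw": 100},
  {"delta_pos": [0.016,0.468,0.0],"delta_rot": [0,0,-0.049],"claw": 100},
  {"delta_pos": [0.016,0.468,0.0],"delta_rot": [0,0,-0.049],"claw": 100},
  {"delta_pos": [0.016,0.468,0.0],"delta_rot": [0,0,-0.049],"claw": 100},
  {"delta_pos": [0.016,0.468,0.0],"delta_rot": [0,0,-0.049],"claw": 100},
])

```text
time: 7.17
eef_pos: [0.5637, -0.1512, 0.2014]
tcp_rot: [0.998, 0.067, 0.006, -0.001]
contact_force: [0.7, 0.2, 0.5]
opening: 1.0
```

```bash
python3 -c "
from h import *
delta((.582,-.283,.2),.135)"
```

```text
t 7.17 pos [ 0.5637 -0.1512  0.2014] q [-0.44  0.12  1.85  0.01  1.15  0.99] op 1.0
dp [0.0004 0.1331 0.0013] dr [-0.0002 -0.0125 -0.0002]
```

Emit:
carry_out([
  {"delta_pos": [0.0,0.133,0.001],"delta_rot": [0,-0.0125,0],"claw": 100},
  {"delta_pos": [0.0,0.133,0.001],"delta_rot": [0,-0.0125,0],"claw": 100},
  {"delta_pos": [0.0,0.133,0.001],"delta_rot": [0,-0.0125,0],"claw": 100},
  {"delta_pos": [0.0,0.133,0.001],"delta_rot": [0,-0.0125,0],"claw": 100},
  {"delta_pos": [0.0,0.133,0.001],"delta_rot": [0,-0.0125,0],"claw": 100},
  {"delta_pos": [0.0,0.133,0.001],"delta_rot": [0,-0.0125,0],"claw": 100},
])

```text
time: 7.67
eef_pos: [0.5809, -0.2826, 0.1986]
tcp_rot: [0.998, 0.067, -0.001, -0.001]
contact_force: [0.1, 0.7, 0.8]
opening: 1.0
```

```bash
python3 snap.py wrist w8;python3 - <<'E'
from h import *
delta((.582,-.283,.2),.135)
a=np.load("w8.npz");c=a["im"][100:260,220:360];cv2.imwrite("pics/w8c.png",cv2.resize(c,None,fx=3.7,fy=3.7,interpolation=cv2.INTER_CUBIC)[:,:,::-1])
E
```

```text
7.6667 [ 0.58087855 -0.28256041  0.19861373] 1.0002131087366803 [0.11651306 0.74549963 0.76245245]
t 7.72 pos [ 0.5811 -0.2816  0.199 ] q [-0.61  0.27  1.69  0.    1.18  0.83] op 1.001
dp [ 0.0007  0.0015 -0.001 ] dr [-0.0025  0.0016  0.0001]
```

View pics/w8.png

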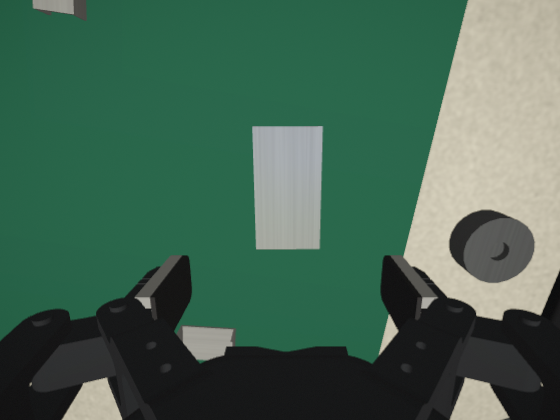

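View pics/w8c.png

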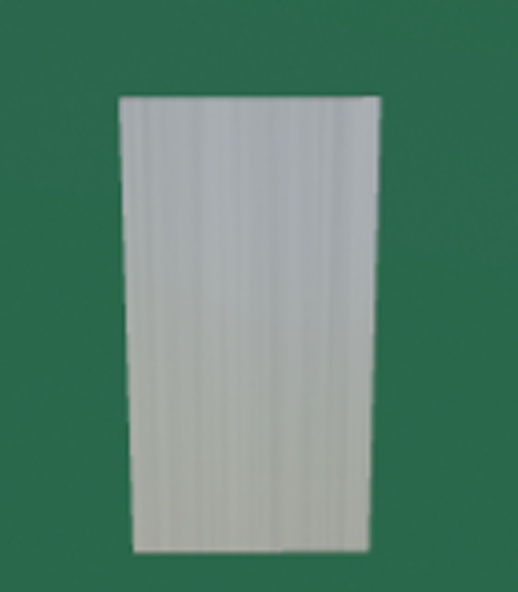

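Flat-topped full-size channel, no flanges visible: crop corners (119,97), (381,97), (369,551), (133,551).

Run:
```python
from h import *
a=np.load("w8.npz");st=dict(eef_pos=a["pos"],tcp_rot=a["q"])
q=np.array([[119,97],[381,97],[369,551],[133,551]])/3.7+[220,100]-.37
P=onplane("wrist",q,.026,st);print(P.mean(0).round(4),[np.linalg.norm(P[i]-P[i-1]).round(4) for i in range(4)])
v=P[0]+P[1]-P[2]-P[3];yaw=np.arctan2(v[1],v[0]);print("yaw",yaw)
C=cloud("wrist",a["d"],st);print(C[180,290])
delta((P.mean(0)[0],P.mean(0)[1],.022),yaw)
```

```text
[ 0.582 -0.283  0.026] [np.float64(0.1203), np.float64(0.0645), np.float64(0.1203), np.float64(0.0645)]
yaw 0.13630710478207966
[ 0.59266022 -0.28408992  0.02767014]
t 7.72 pos [ 0.5811 -0.2816  0.199 ] q [-0.61  0.27  1.69  0.    1.18  0.83] op 1.001
dp [0.001  0.0019 0.177 ] dr [-0.0025  0.0016 -0.0012]
```

Emit:
carry_out([
  {"delta_pos": [0.001,0.001,0.04],"delta_rot": [0,0,-0.001],"claw": 100},
  {"delta_pos": [0.001,0.001,0.08],"delta_rot": [0,0,-0.001],"claw": 100},
  {"delta_pos": [0.001,0.001,0.12],"delta_rot": [0,0,-0.001],"claw": 100},
  {"delta_pos": [0.001,0.001,0.15],"delta_rot": [0,0,-0.001],"claw": 100},
  {"delta_pos": [0.001,0.001,0.168],"delta_rot": [0,0,-0.001],"claw": 100},
  {"delta_pos": [0.001,0.001,0.177],"delta_rot": [0,0,-0.001],"claw": 100},
  {"delta_pos": [0.001,0.001,0.177],"delta_rot": [0,0,-0.001],"claw": 100},
])

```text
time: 8.3
eef_pos: [0.5804, -0.279, 0.0193]
tcp_rot: [0.998, 0.069, -0.003, -0.003]
contact_force: [0.4, 0.4, -0.2]
opening: 0.997
```

Emit:
carry_out([
  {"delta_pos": [0,0,0],"delta_rot": [0,0,0],"claw": 60},
  {"delta_pos": [0,0,0],"delta_rot": [0,0,0],"claw": 60},
  {"delta_pos": [0,0,0],"delta_rot": [0,0,0],"claw": 60},
  {"delta_pos": [0,0,0],"delta_rot": [0,0,0],"claw": 60},
  {"delta_pos": [0,0,0],"delta_rot": [0,0,0],"claw": 60},
  {"delta_pos": [0,0,0],"delta_rot": [0,0,0],"claw": 60},
], force=50)

```text
time: 8.8
eef_pos: [0.582, -0.2795, 0.0219]
tcp_rot: [0.998, 0.069, -0.001, -0.002]
contact_force: [-0.4, 1.9, 6.3]
opening: 0.734
```

```bash
python3 -c "
from h import *
delta((.582,-.283,.022),.136)"
```

```text
t 8.8 pos [ 0.582  -0.2795  0.0219] q [-0.61  0.49  1.77  0.    0.89  0.83] op 0.734
dp [-0.0004  0.0034 -0.0002] dr [-0.0042  0.0023  0.0025]
```

Emit:
carry_out([
  {"delta_pos": [0,0,-0.03],"delta_rot": [0,0,0],"claw": 60},
  {"delta_pos": [0,0,-0.06],"delta_rot": [0,0,0],"claw": 60},
  {"delta_pos": [0,0,-0.1],"delta_rot": [0,0,0],"claw": 60},
  {"delta_pos": [0,0,-0.13],"delta_rot": [0,0,0],"claw": 60},
  {"delta_pos": [0,0,-0.13],"delta_rot": [0,0,0],"claw": 60},
])

```text
time: 9.22
eef_pos: [0.5859, -0.2825, 0.1606]
tcp_rot: [0.998, 0.069, 0.004, 0.002]
contact_force: [1.7, -1.2, -0.8]
opening: 0.728
```

```bash
python3 snap.py wrist w9;python3 -c "
from h import *
delta((.518,.2306,.15),.087)"
```

```text
9.2167 [ 0.58585596 -0.28246031  0.16061513] 0.7283772376397897 [ 1.68862111 -1.23552488 -0.76007063]
t 9.27 pos [ 0.5844 -0.2816  0.1569] q [-0.61  0.31  1.72  0.    1.11  0.83] op 0.735
dp [ 0.0048 -0.5164  0.0058] dr [ 0.002  -0.0046  0.0513]
```

View pics/w9.png

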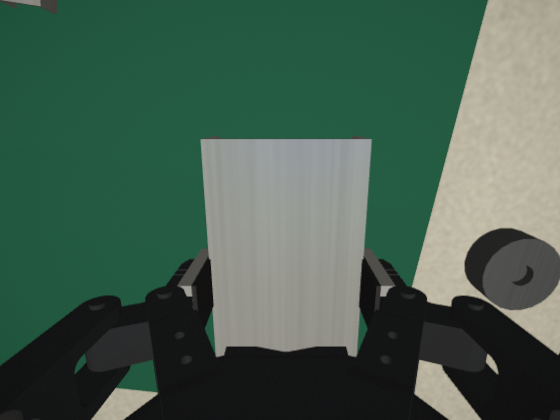

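Cap held level: top edge at row 139, columns 201–371. Carrying it to the tray.

Emit:
carry_out([
  {"delta_pos": [0.004,-0.516,0.0],"delta_rot": [0,0,0.051],"claw": 60},
  {"delta_pos": [0.004,-0.516,0.0],"delta_rot": [0,0,0.051],"claw": 60},
  {"delta_pos": [0.004,-0.516,0.0],"delta_rot": [0,0,0.051],"claw": 60},
  {"delta_pos": [0.004,-0.516,0.0],"delta_rot": [0,0,0.051],"claw": 60},
  {"delta_pos": [0.004,-0.516,0.0],"delta_rot": [0,0,0.051],"claw": 60},
  {"delta_pos": [0.004,-0.516,0.0],"delta_rot": [0,0,0.051],"claw": 60},
  {"delta_pos": [0.004,-0.516,0.0],"delta_rot": [0,0,0.051],"claw": 60},
  {"delta_pos": [0.004,-0.516,0.0],"delta_rot": [0,0,0.051],"claw": 60},
])

```text
time: 9.93
eef_pos: [0.5376, 0.0525, 0.1517]
tcp_rot: [0.999, 0.043, 0.0, 0.001]
contact_force: [0.1, -0.4, -2.7]
opening: 0.734
```

```bash
python3 -c "
from h import *
delta((.518,.2306,.15),.087)"
```

```text
t 9.93 pos [0.5376 0.0525 0.1517] q [-0.09  0.09  1.99 -0.    1.06  1.39] op 0.734
dp [-0.0041 -0.1791  0.0015] dr [ 0.0011  0.     -0.0002]
```

Emit:
carry_out([
  {"delta_pos": [-0.004,-0.179,0.0],"delta_rot": [0,0,0],"claw": 60},
  {"delta_pos": [-0.004,-0.179,0.0],"delta_rot": [0,0,0],"claw": 60},
  {"delta_pos": [-0.004,-0.179,0.0],"delta_rot": [0,0,0],"claw": 60},
  {"delta_pos": [-0.004,-0.179,0.0],"delta_rot": [0,0,0],"claw": 60},
  {"delta_pos": [-0.004,-0.179,0.0],"delta_rot": [0,0,0],"claw": 60},
  {"delta_pos": [-0.004,-0.179,0.02],"delta_rot": [0,0,0],"claw": 60},
  {"delta_pos": [-0.004,-0.179,0.04],"delta_rot": [0,0,0],"claw": 60},
  {"delta_pos": [-0.004,-0.179,0.04],"delta_rot": [0,0,0],"claw": 60},
])

```text
time: 10.6
eef_pos: [0.513, 0.2298, 0.1046]
tcp_rot: [0.999, 0.044, -0.007, 0.002]
contact_force: [-1.9, -1.9, -4.4]
opening: 0.734
```

```bash
python3 snap.py wrist w10;python3 snap.py side s10;python3 -c "
from h import *
delta((.518,.2306,.0325),.087)"
```

```text
10.6 [0.51301146 0.22979955 0.10455782] 0.7337062678934861 [-1.93481574 -1.86026808 -4.4267122 ]
10.65 [0.51427737 0.22974529 0.10659061] 0.7368119153727033 [-0.53142177  0.13485163 -2.40125216]
t 10.7 pos [0.516  0.2299 0.1087] q [ 0.24  0.21  1.95 -0.    0.99  1.72] op 0.74
dp [ 0.0025 -0.0007  0.0762] dr [ 0.002   0.006  -0.0004]
```

View pics/w10.png

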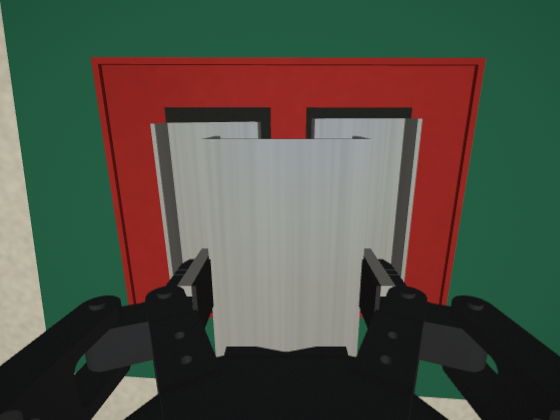

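The cap is centred over the gap. Its flange ends (columns 213 and 361) lie between each trough's flanges (inner ~258/312, outer ~160/415). Descending in steps.

Emit:
carry_out([
  {"delta_pos": [0.002,-0.001,0.02],"delta_rot": [0,0.004,0],"claw": 60},
  {"delta_pos": [0.002,-0.001,0.04],"delta_rot": [0,0.004,0],"claw": 60},
  {"delta_pos": [0.002,-0.001,0.055],"delta_rot": [0,0.004,0],"claw": 60},
  {"delta_pos": [0.002,-0.001,0.062],"delta_rot": [0,0.004,0],"claw": 60},
  {"delta_pos": [0.002,-0.001,0.062],"delta_rot": [0,0.004,0],"claw": 60},
  {"delta_pos": [0.002,-0.001,0.062],"delta_rot": [0,0.004,0],"claw": 60},
])

```text
time: 11.2
eef_pos: [0.5182, 0.2307, 0.0474]
tcp_rot: [0.999, 0.043, -0.001, 0.001]
contact_force: [-0.0, -0.4, -2.9]
opening: 0.74
```

```bash
python3 snap.py wrist w11;python3 -c "
from h import *
delta((.518,.2306,.0325),.087)"
```

```text
11.2 [0.518158   0.23073753 0.04741377] 0.7398143173169733 [-0.03557085 -0.38260373 -2.89176624]
t 11.25 pos [0.5187 0.231  0.0481] q [ 0.24  0.3   1.96 -0.    0.88  1.73] op 0.737
dp [-0.0007  0.0003  0.0156] dr [ 0.0016 -0.0002 -0.0008]
```

View pics/w11.png

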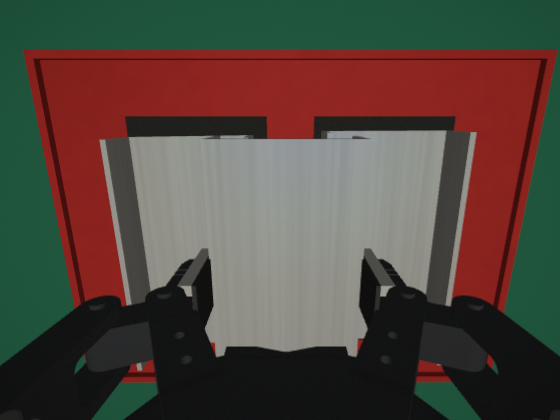

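Emit:
carry_out([
  {"delta_pos": [0,0,0.006],"delta_rot": [0,0,0],"claw": 60},
  {"delta_pos": [0,0,0.011],"delta_rot": [0,0,0],"claw": 60},
  {"delta_pos": [0,0,0.014],"delta_rot": [0,0,0],"claw": 60},
  {"delta_pos": [0,0,0.0155],"delta_rot": [0,0,0],"claw": 60},
  {"delta_pos": [0,0,0.0155],"delta_rot": [0,0,0],"claw": 60},
  {"delta_pos": [0,0,0.0155],"delta_rot": [0,0,0],"claw": 60},
])

```text
time: 11.75
eef_pos: [0.5186, 0.2309, 0.0324]
tcp_rot: [0.999, 0.043, -0.0, 0.001]
contact_force: [0.3, -0.7, -2.2]
opening: 0.735
```

```bash
python3 -c "
from h import *
delta((.518,.2306,.0315),.087);print(ctrl.get_state()['contact_force'])"
```

```text
t 11.75 pos [0.5186 0.2309 0.0324] q [ 0.24  0.33  1.96 -0.    0.85  1.73] op 0.735
dp [-0.0006  0.0003  0.0009] dr [ 0.0017  0.0002 -0.0008]
[ 0.30124139 -0.69972661 -2.17910218]
```

Down another 1 mm, then release and retreat.

Emit:
carry_out([
  {"delta_pos": [0,0,0.001],"delta_rot": [0,0,0],"claw": 60},
  {"delta_pos": [0,0,0.001],"delta_rot": [0,0,0],"claw": 60},
  {"delta_pos": [0,0,0.001],"delta_rot": [0,0,0],"claw": 90},
  {"delta_pos": [0,0,0.001],"delta_rot": [0,0,0],"claw": 90},
  {"delta_pos": [0,0,0.001],"delta_rot": [0,0,0],"claw": 90},
  {"delta_pos": [0,0,0.001],"delta_rot": [0,0,0],"claw": 90},
])

```text
time: 12.25
eef_pos: [0.519, 0.231, 0.0319]
tcp_rot: [0.999, 0.043, 0.0, 0.001]
contact_force: [-0.2, 0.0, -0.8]
opening: 0.902
```

Emit:
carry_out([
  {"delta_pos": [0,0,-0.02],"delta_rot": [0,0,0],"claw": 90},
  {"delta_pos": [0,0,-0.05],"delta_rot": [0,0,0],"claw": 90},
  {"delta_pos": [0,0,-0.09],"delta_rot": [0,0,0],"claw": 90},
  {"delta_pos": [0,0,-0.13],"delta_rot": [0,0,0],"claw": 90},
  {"delta_pos": [0,0,-0.17],"delta_rot": [0,0,0],"claw": 90},
  {"delta_pos": [0,0,-0.17],"delta_rot": [0,0,0],"claw": 90},
  {"delta_pos": [0,0,-0.17],"delta_rot": [0,0,0],"claw": 90},
])

```text
time: 12.83
eef_pos: [0.5209, 0.2318, 0.2063]
tcp_rot: [0.999, 0.043, 0.005, -0.0]
contact_force: [0.9, -0.4, -0.4]
opening: 0.902
```

```bash
python3 snap.py wrist w12;python3 snap.py side s12
python3 - <<'E'
from h import *
a=np.load("w12.npz");c=a["im"][80:290,90:400];cv2.imwrite("pics/w12c.png",cv2.resize(c,None,fx=2.55,fy=2.55,interpolation=cv2.INTER_CUBIC)[:,:,::-1])
b=np.load("s12.npz")["im"][190:310,80:260];cv2.imwrite("pics/s12c.png",cv2.resize(b,None,fx=4,fy=4,interpolation=cv2.INTER_CUBIC)[:,:,::-1])
E
```

```text
12.8333 [0.52092064 0.23184727 0.20630152] 0.90212346794628 [ 0.93411678 -0.35775393 -0.38049576]
12.8833 [0.51935243 0.23144015 0.20333394] 0.900249727091742 [ 0.29861798  0.17879438 -0.65239314]
```

View pics/w12c.png

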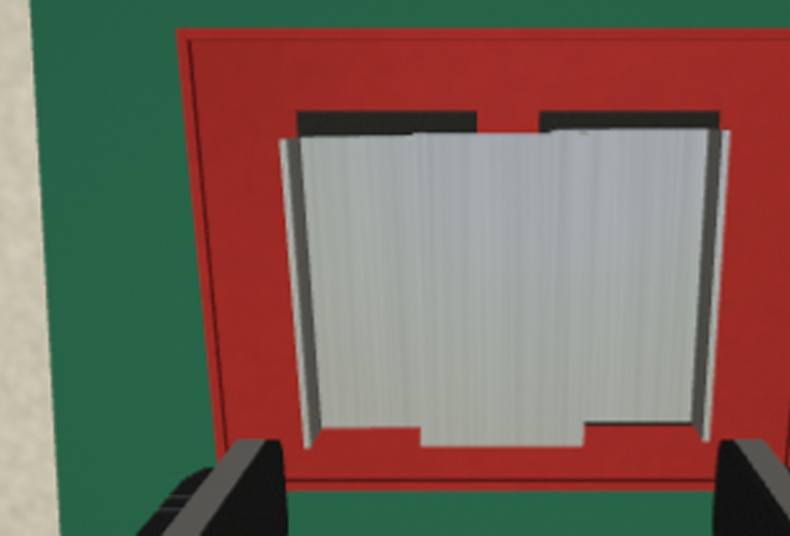

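View pics/s12c.png

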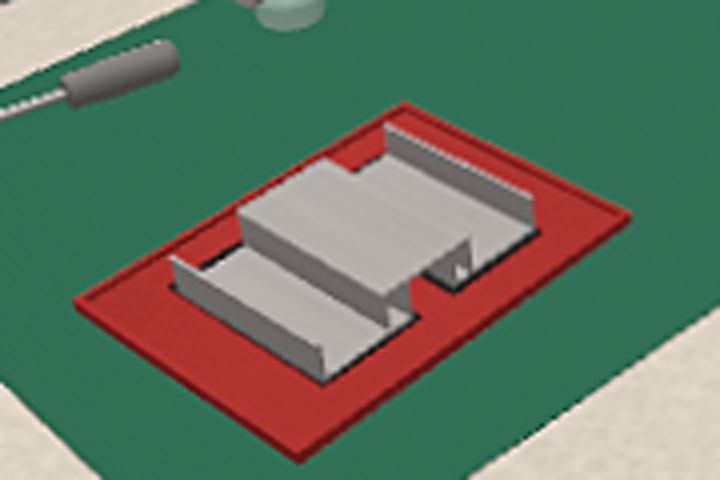

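Wrist crop: the cap, at columns 415–585, sits midway between the two troughs. Side crop: it bridges the gap with one flange down in each trough. A quick numeric check, then I'll hand in.

Run:
```python
from h import *
st=ctrl.get_state();im,d=ctrl.read_camera("wrist");C=cloud("wrist",d,st)
a=np.load("w12.npz");st=dict(eef_pos=a["pos"],tcp_rot=a["q"])
f=lambda q:np.array(q)/2.55+[90,80]-.3
P=onplane("wrist",f([[413,133],[552,132],[584,446],[421,446]]),.0355,st)
t=np.array([.522,.2289]);y=.086;M=np.array([[np.cos(y),np.sin(y)],[-np.sin(y),np.cos(y)]])
L=lambda P:((P[:,:2]-t)@M.T).round(4)
print("cap corners",L(P).tolist())
print("trayCh +y flange",L(onplane("wrist",f([[280,140],[305,447]]),.033,st)).tolist(),"trough -y flange",L(onplane("wrist",f([[730,131],[709,440]]),.033,st)).tolist())
Cs=C;
for u,v in ((260,150),(290,180),(280,220),(232,180),(340,180)): print((u,v),np.median(C[v-3:v+4,u-3:u+4,2]).round(4))
```

```text
cap corners [[0.0569, 0.0345], [0.0573, -0.0152], [-0.0636, -0.0298], [-0.0636, 0.0347]]
trayCh +y flange [[0.0544, 0.0829], [-0.0651, 0.0813]] trough -y flange [[0.0575, -0.0795], [-0.0621, -0.0797]]
(260, 150) 0.036
(290, 180) 0.0361
(280, 220) 0.0362
(232, 180) 0.0123
(340, 180) 0.0121
```

```bash
python3 -c "
from plant import ctrl
print(ctrl.sign_off(), ctrl.get_state()['time'])"
```

```text
the job is handed in; nothing more can be done
the job is handed in; nothing more can be done
```

The three channels are packed interlocked in the red tray, and I handed the job in at about 13 s of the 45 s limit. No verdict was reported.

I laid the open-up channel on the empty pad and let it go. I then set the open-down one over both, with one flange down in each trough, and backed the gripper off about 17 cm upward. The narrow channel, the offcut and the yellow look-alike were not touched.

Positions from the last wrist-camera check, in the tray frame (mm):

| Channel | x | y | Height check |
|---|---|---|---|
| Open-down (cap) | -3 | +2 | top at 36 above the table, seated is 35.5 |
| Open-up (trough) | -2 | -48 | web at 12, expected 11.5 |
| First channel (tray) | -5 | +50 | web at 12, expected 11.5 |

- **Alignment:** in the pictures all three lie parallel within about 1° and their ends are level within about 3 mm.
- **One disagreement:** one cap corner I read off the final crop gave y = -15 mm where about -30 mm is expected. There the cap's edge blends into the trough behind it, so I took it as a misread; the other three corners and the side view agree.

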